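Hold a kerb sample in the squaring jig

ROBOT

A 6-joint arm with a two-finger parallel gripper is mounted at the origin on the work surface. World frame = base frame: x ahead of the robot, y to its left, z up, the work surface at z = 0. Lengths are in m, angles in rad, forces in N, time in s.
With the tool pointing down it reaches from about 0.325 to 0.775 m from the base axis. Payload 5.5 kg.
Tool frame: the origin (TCP) lies on the centre line of the jaws, within the pads' length; the fingertips stand 19 mm ahead of it and the grasp point (between the pads) is the TCP; z points along the fingers, y is the line along which they close (so a half turn about z gives the same grasp; the last joint's range is limited). The gripper opens to 88 mm and grips with 3 to 60 N. Pads are 20 mm wide; open, the fingers measure 115 mm over their backs; the gripper's body (75 mm by 178 mm) begins 61 mm behind the grasp point.
Start: joints at [-1.23, 0.091, 1.231, -0, 1.82, -0.057], TCP at [0.232, -0.553, 0.242] pointing down, gripper open.
Joint ranges: [-2.87, 2.87], [-0.86, 2.18], [0.17, 2.46], [-1.51, 4.65], [0.06, 2.69], [-2.65, 2.65]. Speed limits (rad/s): [2.57, 2.57, 3.01, 3.14, 3.14, 3.14].

INTERFACE

Orientations are given as a unit quaternion [x, y, z, w].
In Python, from workcell import robot gives the robot as it stands. The module is installed in compiled form; this text tells all that it offers.
- The arm moves only by the tool step_arm, never from a script. Its argument "targets" is a list of rows, each an object with "hand": the finger opening in cm, from 0 to 8.78; "xyz": the shift along the tool's x, y, z in cm, a list of three; "rotation": the turn, a rotation vector about the tool's x, y, z in rad, a list of three. In form: [{"hand": hand, "xyz": [x, y, z], "rotation": [ax, ay, az]}, ...]. A call has 1 to 10 rows; each row shifts and turns the commanded pose from where the row before left it, along the tool's axes as they then stand; what a row does not reach is not made up. A row lasts 1/8 s, in which the tool goes at most 62.5 mm and 10.7 degrees, less where a joint would pass 70% of its speed; a pose out of reach is approached as far as the arm can. A call with a gripper value outside its range is refused whole. The fingers move at their own pace and stop on an object; "force" is the grip in N (left out, the last holds). Time passes only in rows, so rows that do not move let the fingers close. It gives the time, the measured TCP pose, the force, the opening and the grip force at its end, in the units of the state.
- robot.get_state(): the state, without advancing time (a new reading comes with each control period).
- robot.snapshot(name): name is "scene" or "top" or "wrist"; returns a dict with "pixels" (400x640x3 uint8, red, green, blue), "fx", "fy", "cx", "cy" (pixels), "R" (3x3) and "t" (3): a world point X has camera coordinates R X + t. Camera axes: x right, y down, z forward; pixel columns grow to the right and rows downward; lengths in m; the calibration is good to about 2 mm. A picture is of the moment at which its call begins. There is no depth.
- robot.sign_off(): hands the job in; it is judged then, once.
The state is a dict: "time_s": time; "joint_positions": joint angles; "joint_vel": joint speeds; "tau": joint torques, N m; "position": TCP position; "ee_rot": TCP orientation; "contact_force": force on the tool from outside, world axes, zero at the start; "ft_torque": the same for the moment, N m; "grip_width": finger opening in m; "grip_force": force on a finger pad.
Only numpy, scipy, OpenCV 4.12 (cv2) and the standard library are available. Lean on these libraries where they do the work, as an engineer would, in place of code of your own. Each camera call takes 0.05 s, during which the arm holds its last target. There are 200 camera calls.

TASK

Get the bevelled concrete kerb sample ready for its length check in the squaring jig. First slide the stop along the fence until it is fully home against its end block; then bring the sample flat on the bed, its straight back flush along the fence and its end up against the stop, bevel still facing away from the fence. Finish by holding it there with one firm diagonal push on it, down onto the bed and towards the fence at the same time, and end the program while still pushing; leave the weight, cube, plain bar and core on and around the jig where they are.

Things in the scene. Friction and masses are not known exactly. Their poses are not given: they have to be found in the camera images.
- jig: squaring jig, fixed to the table: a steel bed with a fence along its far edge. Origin on the table top under the bed; 'jig' numbers are mm from it in its axes: x from the bed's front to the fence, y along the fence to the end block, z up
- bed: bed plate of the jig, 190 x 360 mm: x -100 to 90, y -190 to 170, top at z = 20 (jig mm). Origin and axes as the jig
- fence: fence bar on the bed: front face at x = 50, 20 thick, top at z = 52, i.e. 32 above the bed (jig mm). The end block that ends the stop's travel sits on top of it at y = 130 to 148. Origin and axes as the jig
- fence_face (a point): point on the fence's front face (the face the sample goes against), jig position (50, 0, 36) mm, axes as the jig
- corner (a point): point on the bed's top at the foot of the fence's face, where the stop's face stands when the stop is home: jig position (50, 110, 20) mm, axes as the jig
- stop (a joint): the dark steel stop that rides along the fence, in m: 0 at the far right of its travel, grows as it slides along +y of the jig (towards the end block), 0.110 = fully home against the end block. It drags with about 2.5 N of friction and stays where it is left
- stop_face (a point): centre of the stop's flat face, which looks along -y of the jig and takes the sample's end; axes as the jig. The stop's arm reaches across the bed from the fence to jig x = 11 mm, from z = 22 to 62 mm, and is 20 mm thick along y
- stop_knob (a point): the middle of the black upright round knob on top of the stop, 22 mm diameter, jig z = 65 to 101 mm (this point at 85), 10 mm along +y from the stop's face and 10 mm behind the fence's face. Its foot is the stop's saddle, top at z = 65 mm
- kerb_center (a point): centre of the kerb sample, half-way up: a grey concrete block 46 (x) by 110 (y) by 46 (z) mm, 0.4-0.6 kg, with a 16 x 16 mm 45 degree bevel all along its upper -x edge (vertical face below it 30 mm high); the only bevelled piece. Starts flat on the bed, askew and off the fence, bevel to the bed's front. Bed and fence both grip it: push about as hard down as forward, else one of them takes the other's share
- kerb_bevel (a point): middle of the sample's bevel face (23 mm wide), in the block's axes 15 mm along -x and 15 mm up from its centre; the face looks to -x and up at 45 degrees
- weight: bystander: small brass weight, 28 mm diameter, 36 mm high, standing on the bed near its front, towards the end block; origin at its foot
- cube: bystander: concrete cube of 50 mm on the table behind the fence; origin under it
- prism: bystander: plain plaster bar 40 x 100 x 40 mm without bevel, on the table to the right of the jig; origin under it
- core: bystander: upright drilled core, 45 mm diameter, 60 mm high, on the table to the left of the jig; origin under it
Not all that is in view belongs to the job. What is shaped like the part that bears kerb_center but brown is not meant.

How it is judged:
By the outcome, as a careful person would: the job done as asked, in the order asked, and still so for the second after the job is handed in, while the arm keeps its last pose, push and grip.
It also fails if it takes over 72 s, if anything falls off the work surface, if the arm or the gripper's body presses on something with over 40 N, if the wrist force passes 120 N, or if a joint passes its speed limit or range.

## Working session

There is one attempt and no reset: what is moved stays moved. The work goes in short steps, Python scripts to look and compute and a tool call to move; the robot and the scene stay as the last step left them, time stands still between calls to the robot, and variables do not carry over. Pictures are saved under pics/ and viewed, at most 10 in all, crops included, and the job is handed in when it is done.

Besides the shell and the picture viewer there is one more tool, called after "Request:" as name(argument=value, ...), one argument or row to a line, values as JSON. step_arm: Moves the arm, as the interface text tells. Its arguments: {"type":"object","properties":{"targets":{"type":"array","items":{"type":"object","properties":{"hand":{"type":"number"},"xyz":{"type":"array","items":{"type":"number"}},"rotation":{"type":"array","items":{"type":"number"}}}}},"force":{"type":"number"}},"required":["targets"]}

```bash
mkdir -p pics
python3 - <<'E'
from workcell import robot
import cv2,numpy as np
for n in("scene","top"):
    s=robot.snapshot(n); cv2.imwrite(f"pics/{n}0.png",s["pixels"][:,:,::-1]); np.savez(f"{n}0.npz",**s)
    print(n,s["fx"],s["cx"],s["cy"],np.round(s["R"],3).tolist(),np.round(s["t"],3))
print(robot.get_state())
E
```

```text
scene 413.768128236987 326.4658913510668 194.09065073166153 [[-0.845, 0.534, 0.026], [0.272, 0.471, -0.839], [-0.461, -0.702, -0.543]] [ 0.452 -0.066  1.113]
top 366.4586968245115 317.25533890569204 198.80060238919324 [[-0.009, -1.0, -0.002], [-0.994, 0.009, -0.113], [0.113, 0.001, -0.994]] [-0.02   0.515  1.005]
{'time_s': 0.1, 'joint_positions': array([-1.22970380e+00,  9.17552013e-02,  1.23175349e+00,  5.56571940e-06,
        1.81978126e+00, -5.67068859e-02]), 'joint_vel': array([-1.37119263e-03, -9.00178870e-04, -2.37831178e-03,  6.36090290e-05,
        9.27612659e-04,  9.36251967e-05]), 'tau': array([ 2.66925679e-03, -4.47855484e+01, -4.07571459e+01,  6.98085199e-02,
        2.84009229e-02, -1.34243546e-04]), 'position': array([ 0.23235445, -0.55293675,  0.24064366]), 'ee_rot': array([ 9.80284091e-01,  1.97591449e-01, -1.17595464e-04, -8.40468491e-04]), 'contact_force': array([-0.43372028, -0.36111984,  0.95041344]), 'ft_torque': array([ 0.02680703, -0.00975986,  0.02369323]), 'grip_force': 0.0, 'grip_width': 0.08781622960743685}
```

View pics/scene0.png

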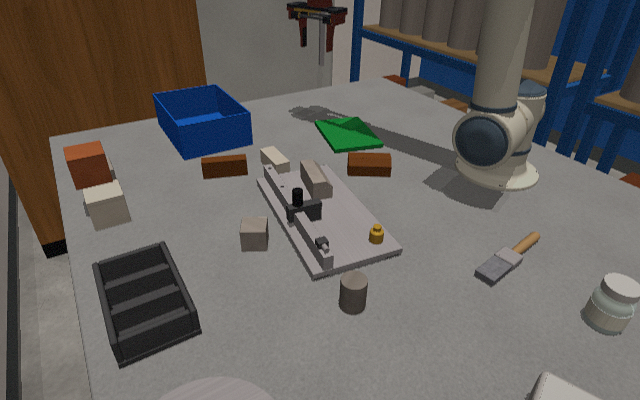

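View pics/top0.png

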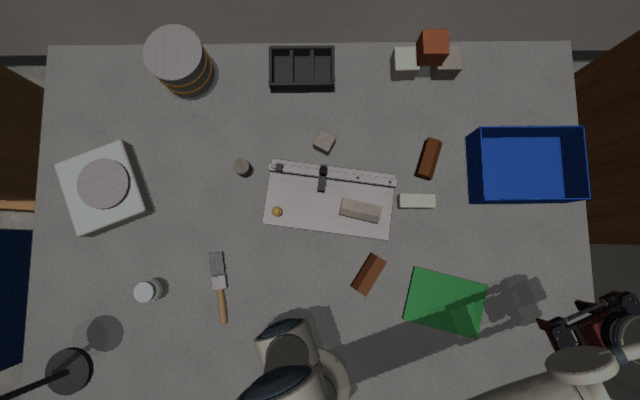

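Both views show the jig. These could be taken for the kerb (top view pixels):
- grey block on the bed (360,210)
- plain white bar (417,201)
- brown look-alikes (429,158) and (368,274)
- cube (324,142)

I choose the grey one on the bed and will check it in a close crop.

Run:
```python
import cv2
t=cv2.imread("pics/top0.png")[150:245,255:405]; s=cv2.imread("pics/scene0.png")[140:280,250:410]
t=cv2.resize(t,None,fx=5.3,fy=5.3,interpolation=cv2.INTER_CUBIC)
cv2.imwrite("pics/ctop.png",t)
cv2.imwrite("pics/cscene.png",cv2.resize(s,None,fx=4,fy=4,interpolation=cv2.INTER_CUBIC))
```

```text
(no output)
```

View pics/ctop.png

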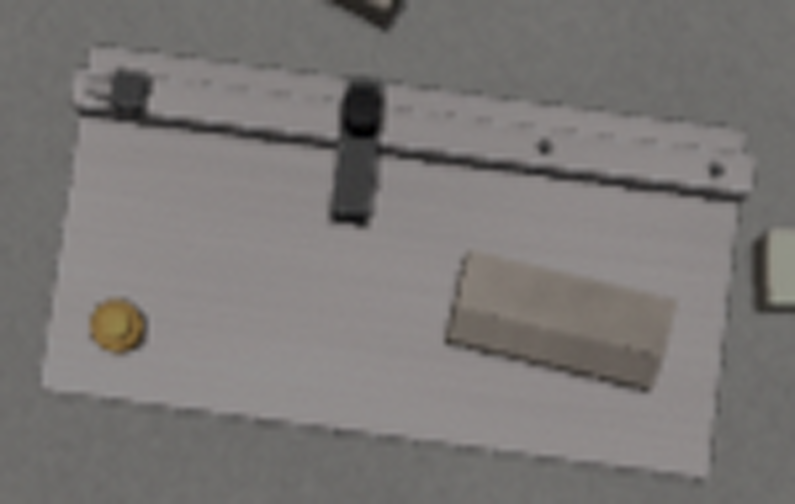

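View pics/cscene.png

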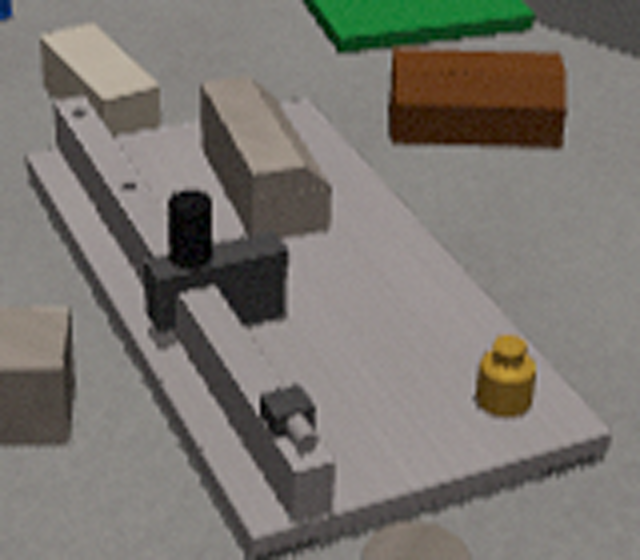

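The crop confirms it: the grey block on the bed has a bevel facing the bed's front. In crop pixels its back top edge runs (468,252)-(675,300) and the bevel's lower edge (447,342)-(648,390). The knob is at (363,105). The bed corners are (42,387), (708,477), (92,46) and (747,130).

```bash
cat > h.py <<'E'
import numpy as np
from scipy.spatial.transform import Rotation as Ro
from scipy.optimize import least_squares
def load(n): return dict(np.load(n+".npz"))
def ray(s,uv,z):
    d=s["R"].T@np.array([(uv[0]-s["cx"])/s["fx"],(uv[1]-s["cy"])/s["fy"],1]); C=-s["R"].T@s["t"]
    return C+d*(z-C[2])/d[2]
def rigid2(J,W):
    J=np.array(J,float);W=np.array(W)[:,:2];a=J-J.mean(0);b=W-W.mean(0)
    th=np.arctan2((a[:,0]*b[:,1]-a[:,1]*b[:,0]).sum(),(a*b).sum())
    R=np.array([[np.cos(th),-np.sin(th)],[np.sin(th),np.cos(th)]]);o=W.mean(0)-R@J.mean(0)
    return th,o,np.linalg.norm(J@R.T+o-W,axis=1)
E
python3 - <<'E'
from h import *
np.set_printoptions(precision=4,suppress=True)
T=load("top0");S=load("scene0")
ct=lambda u,v:(255+(u+.5)/5.3-.5,150+(v+.5)/5.3-.5); cs=lambda u,v:(250+(u+.5)/4-.5,140+(v+.5)/4-.5)
W=[ray(T,ct(*p),.02) for p in[(42,387),(708,477),(92,46),(747,130)]]
J=np.array([(-100,170),(-100,-190),(90,170),(90,-190)])/1e3
th,o,r=rigid2(J,W);print("jig top",th,o,r*1e3)
W=[ray(S,cs(*p),.02) for p in[(608,437),(247,552),(30,155)]]
print("jig scene",rigid2(J[[0,2,3]],W))
R=np.array([[np.cos(th),-np.sin(th)],[np.sin(th),np.cos(th)]])
toj=lambda X:((X[:2]-o)@R)*1e3
print("knob top jig",toj(ray(T,ct(363,103),.101)))
K=[(ray(T,ct(*p),z)) for p,z in[((468,252),.066),((675,300),.066),((447,342),.05),((648,390),.05)]]
print("kerb jig",[toj(k) for k in K])
KJ=np.array([(23,55),(23,-55),(-23,55),(-23,-55)])/1e3
tk,ok,rk=rigid2(KJ,K);print("kerb",tk,ok,rk*1e3,"jig",toj(ok),tk-th)
Ks=[ray(S,cs(*p),z) for p,z in[((203,83),.066),((250,178),.066),((330,186),.05)]]
print("kerb scene",rigid2(KJ[[1,0,2]],Ks))
print("weight jig",toj(ray(T,ct(117,325),.056)))
print("prism edge",ray(T,ct(760,310),.04))
E
```

```text
jig top -0.14065658577518314 [ 0.5229 -0.0498] [2.1328 1.6333 1.7945 1.3212]
jig scene (np.float64(-0.15457469277120853), array([ 0.5244, -0.0411]), array([0.0039, 0.0036, 0.002 ]))
knob top jig [60.5975 17.8834]
kerb jig [array([ -2.4816, -45.2301]), array([ -13.1171, -153.3128]), array([-48.5616, -41.085 ]), array([ -59.5766, -147.279 ])]
kerb -0.24271100388401073 [ 0.4787 -0.1412] [0.8746 0.7165 1.458  1.8253] jig [-30.9342 -96.7267] -0.1020544181088276
kerb scene (np.float64(-0.2560819846286086), array([ 0.4802, -0.1375]), array([0.0012, 0.0028, 0.0028]))
weight jig [-62.7098 129.2609]
prism edge [ 0.4852 -0.2488  0.04  ]
```

Request:
step_arm(
  targets=[
    {"hand": 0,"xyz": [0,0,0],"rotation": [0,0,0.181]},
    {"hand": 0,"xyz": [0,0,0],"rotation": [0,0,0.181]},
    {"hand": 0,"xyz": [0,0,0],"rotation": [0,0,0.181]},
    {"hand": 0,"xyz": [2.4,-4.5,0],"rotation": [0,0,0]},
    {"hand": 0,"xyz": [2.4,-4.5,0],"rotation": [0,0,0]},
    {"hand": 0,"xyz": [2.4,-4.5,0],"rotation": [0,0,0]},
    {"hand": 0,"xyz": [2.4,-4.5,0],"rotation": [0,0,0]},
    {"hand": 0,"xyz": [2.4,-4.5,0],"rotation": [0,0,0]},
    {"hand": 0,"xyz": [2.4,-4.5,0],"rotation": [0,0,0]},
    {"hand": 0,"xyz": [2.4,-4.5,0],"rotation": [0,0,0]},
  ],
)

```text
time_s: 1.35
position: [0.4449, -0.2642, 0.2412]
ee_rot: [0.997, -0.073, -0.0, -0.0]
contact_force: [-0.0, 0.3, 0.5]
grip_width: 0.0007
grip_force: 0.0
```

Request:
step_arm(
  targets=[
    {"hand": 0,"xyz": [2.4,-4.5,0],"rotation": [0,0,0]},
    {"hand": 0,"xyz": [2.4,-4.5,0],"rotation": [0,0,0]},
    {"hand": 0,"xyz": [0,0,0],"rotation": [0,0,0]},
    {"hand": 0,"xyz": [0,0,0],"rotation": [0,0,0]},
  ],
)

```text
time_s: 1.85
position: [0.5045, -0.1839, 0.2412]
ee_rot: [0.997, -0.072, -0.001, 0.0]
contact_force: [-0.2, -0.1, 0.5]
grip_width: 0.0005
grip_force: 0.0
```

Run:
```python
from workcell import robot
import cv2,numpy as np
s=robot.snapshot("wrist"); cv2.imwrite("pics/w1.png",s["pixels"][:,:,::-1]); np.savez("w1.npz",**s)
print(np.round(s["R"],3).tolist(),np.round(s["t"],3),s["fx"])
print(robot.get_state())
```

```text
[[-0.146, -0.989, -0.0], [-0.955, 0.141, 0.26], [-0.257, 0.038, -0.966]] [-0.109  0.475  0.527] 349.45999942550065
{'time_s': 1.9, 'joint_positions': array([-4.13675244e-01, -7.83726753e-02,  1.40131499e+00, -5.19578982e-04,
        1.81919626e+00,  1.30298056e+00]), 'joint_vel': array([-0.01551504, -0.00460342, -0.00015131,  0.00121895, -0.0016745 ,
        0.00159324]), 'tau': array([ 7.92841986e-01, -3.71425366e+01, -4.07132006e+01,  8.71930900e-02,
       -6.71475171e-02, -2.13203508e-03]), 'position': array([ 0.50425363, -0.18442083,  0.24138705]), 'ee_rot': array([ 9.97337085e-01, -7.29287350e-02, -3.41424439e-04,  1.46134521e-04]), 'contact_force': array([-0.60994191, -0.49409919, -0.45923252]), 'ft_torque': array([0.03488433, 0.00382044, 0.00647877]), 'grip_force': 0.0, 'grip_width': 0.00021134731484778475}
```

View pics/w1.png

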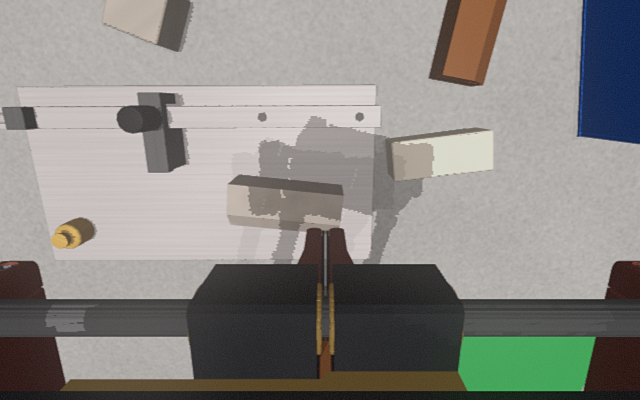

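The wrist picture is unobstructed. Bed corners are at (18,87), (375,85), (55,260) and (373,260). The stop's face edge is at about x=185, and the knob top (132,119) is left of it. The kerb's top back edge runs (230,177)-(342,185).

Run:
```python
from h import *
np.set_printoptions(precision=4,suppress=True)
S=load("w1")
W=[ray(S,p,.02) for p in[(55,260),(373,260),(18,87),(375,85)]]
J=np.array([(-100,170),(-100,-190),(90,170),(90,-190)])/1e3
th,o,r=rigid2(J,W);print("jig",th,o,r*1e3)
R=np.array([[np.cos(th),-np.sin(th)],[np.sin(th),np.cos(th)]])
toj=lambda X:((X[:2]-o)@R)*1e3
print("fence front top",[toj(ray(S,p,.052)) for p in[(185,129),(380,127)]])
print("knob",toj(ray(S,(131,119),.101)),"stopface",toj(ray(S,(173,93),.065)),toj(ray(S,(168,171),.062)))
K=[ray(S,(239,176),.066),ray(S,(342,185),.066)];print([toj(k) for k in K])
K=[ray(S,(228,222),.05),ray(S,(341,229),.05)];print([toj(k) for k in K])
```

```text
jig -0.14170821589793364 [ 0.5208 -0.0482] [1.3754 1.4143 1.5892 2.5924]
fence front top [array([49.5693, -6.1426]), array([  50.6159, -188.9792])]
knob [61.0365 16.5539] stopface [81.6448 -4.1109] [11.552  10.0786]
[array([  7.3034, -57.2487]), array([  -1.7116, -153.167 ])]
[array([-43.4247, -38.8381]), array([ -51.4513, -153.3138])]
```

Request:
step_arm(
  targets=[
    {"hand": 0,"xyz": [2.9,-5.2,0],"rotation": [0,0,0]},
    {"hand": 0,"xyz": [2.9,-5.2,3],"rotation": [0,0,0]},
    {"hand": 0,"xyz": [0,-1,4],"rotation": [0,0,0]},
    {"hand": 0,"xyz": [0,0,4],"rotation": [0,0,0]},
    {"hand": 0,"xyz": [0,0,3.6],"rotation": [0,0,0]},
    {"hand": 0,"xyz": [0,-1,0],"rotation": [0,0,0]},
    {"hand": 0,"xyz": [0,-1,0],"rotation": [0,0,0]},
    {"hand": 0,"xyz": [0,-1,0],"rotation": [0,0,0]},
    {"hand": 0,"xyz": [0,-1,0],"rotation": [0,0,0]},
  ],
)

```text
time_s: 3.02
position: [0.5832, -0.0426, 0.0998]
ee_rot: [0.997, -0.073, 0.002, 0.001]
contact_force: [-0.4, -3.0, 2.7]
grip_width: 0.0008
grip_force: 1.6
```

Request:
step_arm(
  targets=[
    {"hand": 0,"xyz": [0,-0.9,0],"rotation": [0,0,0]},
    {"hand": 0,"xyz": [0,-0.9,0],"rotation": [0,0,0]},
    {"hand": 0,"xyz": [0,-0.9,0],"rotation": [0,0,0]},
    {"hand": 0,"xyz": [0,-0.9,0],"rotation": [0,0,0]},
    {"hand": 0,"xyz": [0,-0.8,0],"rotation": [0,0,0]},
    {"hand": 0,"xyz": [0,-0.6,0],"rotation": [0,0,0]},
  ],
)

```text
time_s: 3.78
position: [0.5894, 0.0074, 0.0974]
ee_rot: [0.997, -0.072, -0.0, -0.0]
contact_force: [-1.0, -2.5, 3.4]
grip_width: 0.0006
grip_force: 1.4
```

Request:
step_arm(
  targets=[
    {"hand": 0,"xyz": [0,-0.7,0],"rotation": [0,0,0]},
    {"hand": 0,"xyz": [0,-0.7,0],"rotation": [0,0,0]},
    {"hand": 0,"xyz": [0,-0.5,0],"rotation": [0,0,0]},
    {"hand": 0,"xyz": [0,-0.3,0],"rotation": [0,0,0]},
    {"hand": 0,"xyz": [0,0,0],"rotation": [0,0,0]},
  ],
)

```text
time_s: 4.4
position: [0.5925, 0.0292, 0.0972]
ee_rot: [0.997, -0.072, -0.0, -0.0]
contact_force: [0.5, 1.0, 0.3]
grip_width: 0.0007
grip_force: 0.1
```

Request:
step_arm(
  targets=[
    {"hand": 0,"xyz": [0,-0.2,0],"rotation": [0,0,0]},
    {"hand": 0,"xyz": [0,-0.2,0],"rotation": [0,0,0]},
    {"hand": 0,"xyz": [0,0,0],"rotation": [0,0,0]},
  ],
)

```text
time_s: 4.78
position: [0.593, 0.0327, 0.0972]
ee_rot: [0.997, -0.072, -0.0, -0.0]
contact_force: [-0.5, -2.2, -0.8]
grip_width: 0.0005
grip_force: 0.9
```

Request:
step_arm(
  targets=[
    {"hand": 0,"xyz": [0,-0.2,0],"rotation": [0,0,0]},
    {"hand": 0,"xyz": [0,-0.2,0],"rotation": [0,0,0]},
    {"hand": 0,"xyz": [0,0,0],"rotation": [0,0,0]},
  ],
)

```text
time_s: 5.15
position: [0.5936, 0.0368, 0.0972]
ee_rot: [0.997, -0.072, -0.0, -0.0]
contact_force: [-1.0, -1.6, -0.8]
grip_width: 0.0004
grip_force: 0.8
```

Request:
step_arm(
  targets=[
    {"hand": 0,"xyz": [0,-0.2,0],"rotation": [0,0,0]},
    {"hand": 0,"xyz": [0,-0.1,0],"rotation": [0,0,0]},
    {"hand": 0,"xyz": [0,0,0],"rotation": [0,0,0]},
  ],
)

```text
time_s: 5.52
position: [0.5941, 0.0396, 0.0974]
ee_rot: [0.997, -0.072, -0.0, -0.0]
contact_force: [-1.2, -1.3, -1.6]
grip_width: 0.0004
grip_force: 0.9
```

Request:
step_arm(
  targets=[
    {"hand": 0,"xyz": [0,-0.2,0],"rotation": [0,0,0]},
    {"hand": 0,"xyz": [0,-0.1,0],"rotation": [0,0,0]},
    {"hand": 0,"xyz": [0,0,0],"rotation": [0,0,0]},
  ],
)

```text
time_s: 5.9
position: [0.5947, 0.0426, 0.0976]
ee_rot: [0.997, -0.072, 0.0, -0.0]
contact_force: [-0.9, -1.3, -1.7]
grip_width: 0.0005
grip_force: 1.0
```

Request:
step_arm(
  targets=[
    {"hand": 0,"xyz": [0,-0.2,0],"rotation": [0,0,0]},
    {"hand": 0,"xyz": [0,0,0],"rotation": [0,0,0]},
  ],
)

```text
time_s: 6.15
position: [0.5948, 0.0437, 0.0975]
ee_rot: [0.997, -0.073, -0.0, 0.001]
contact_force: [-0.9, -5.3, -1.9]
grip_width: 0.0005
grip_force: 2.6
```

Force is rising, so I'll press a little more to confirm it is home.

Request:
step_arm(
  targets=[
    {"hand": 0,"xyz": [0,-0.15,0],"rotation": [0,0,0]},
    {"hand": 0,"xyz": [0,-0.15,0],"rotation": [0,0,0]},
    {"hand": 0,"xyz": [0,0,0],"rotation": [0,0,0]},
  ],
)

```text
time_s: 6.52
position: [0.5949, 0.0439, 0.0976]
ee_rot: [0.997, -0.074, -0.0, 0.003]
contact_force: [-4.7, -12.8, 0.1]
grip_width: 0.0003
grip_force: 7.0
```

Request:
step_arm(
  targets=[
    {"hand": 0,"xyz": [0,2,0],"rotation": [0,0,0]},
    {"hand": 0,"xyz": [0,0,-5],"rotation": [0,0,0]},
    {"hand": 4,"xyz": [0,0,-5],"rotation": [0,0,0]},
    {"hand": 8.7,"xyz": [-2.2,4.5,0],"rotation": [0,0,0]},
    {"hand": 8.7,"xyz": [-2.2,4.5,0],"rotation": [0,0,0]},
    {"hand": 8.7,"xyz": [-2.2,4.5,0],"rotation": [0,0,0]},
    {"hand": 8.7,"xyz": [-2.2,4.5,0],"rotation": [0,0,0]},
  ],
)

```text
time_s: 7.4
position: [0.4787, -0.1388, 0.1983]
ee_rot: [0.997, -0.072, 0.001, -0.0]
contact_force: [0.4, -0.3, -0.5]
grip_width: 0.0469
grip_force: 0.0
```

Request:
step_arm(
  targets=[
    {"hand": 8.7,"xyz": [0,0,0],"rotation": [0,0,-0.1846]},
    {"hand": 8.7,"xyz": [0,0,0],"rotation": [0,0,-0.1846]},
    {"hand": 8.7,"xyz": [0,0,0],"rotation": [0,0,-0.1846]},
    {"hand": 8.7,"xyz": [0,0,0],"rotation": [0,0,-0.1846]},
    {"hand": 8.7,"xyz": [0,0,0],"rotation": [0,0,-0.1846]},
    {"hand": 8.7,"xyz": [0,0,0],"rotation": [0,0,-0.1846]},
    {"hand": 8.7,"xyz": [0,0,0],"rotation": [0,0,-0.1846]},
    {"hand": 8.7,"xyz": [0,0,0],"rotation": [0,0,-0.1846]},
    {"hand": 8.7,"xyz": [0,0,0],"rotation": [0,0,0]},
  ],
)

```text
time_s: 8.52
position: [0.4796, -0.1377, 0.1982]
ee_rot: [0.787, 0.617, 0.001, 0.0]
contact_force: [-0.5, 0.1, -0.3]
grip_width: 0.0872
grip_force: 0.0
```

Request:
step_arm(
  targets=[
    {"hand": 8.7,"xyz": [0,0,4],"rotation": [0,0,0]},
    {"hand": 8.7,"xyz": [0,0,4],"rotation": [0,0,0]},
    {"hand": 8.7,"xyz": [0,0,4],"rotation": [0,0,0]},
    {"hand": 8.7,"xyz": [0,0,2],"rotation": [0,0,0]},
    {"hand": 8.7,"xyz": [0,0,1.2],"rotation": [0,0,0]},
    {"hand": 8.7,"xyz": [0,0,0],"rotation": [0,0,0]},
  ],
)

```text
time_s: 9.28
position: [0.4792, -0.1377, 0.0453]
ee_rot: [0.787, 0.617, -0.0, -0.0]
contact_force: [0.0, 0.1, -0.5]
grip_width: 0.0869
grip_force: 0.0
```

Request:
step_arm(
  targets=[
    {"hand": 4.2,"xyz": [0,0,0],"rotation": [0,0,0]},
    {"hand": 4.2,"xyz": [0,0,0],"rotation": [0,0,0]},
    {"hand": 4.2,"xyz": [0,0,0],"rotation": [0,0,0]},
    {"hand": 4.2,"xyz": [0,0,0],"rotation": [0,0,0]},
    {"hand": 4.2,"xyz": [0,0,0],"rotation": [0,0,0]},
    {"hand": 4.2,"xyz": [0,0,0],"rotation": [0,0,0]},
  ],
  force=30,
)

```text
time_s: 10.02
position: [0.4796, -0.1378, 0.0457]
ee_rot: [0.786, 0.618, 0.0, 0.0]
contact_force: [1.6, -0.1, 1.3]
grip_width: 0.0456
grip_force: 30.0
```

Request:
step_arm(
  targets=[
    {"hand": 4.2,"xyz": [0,0,-0.4],"rotation": [0,0,0]},
    {"hand": 4.2,"xyz": [0,0,-0.4],"rotation": [0,0,-0.049]},
    {"hand": 4.2,"xyz": [0,0,0],"rotation": [0,0,-0.049]},
    {"hand": 4.2,"xyz": [2,0.4,0],"rotation": [0,0,0]},
    {"hand": 4.2,"xyz": [3,0.7,0],"rotation": [0,0,0]},
    {"hand": 4.2,"xyz": [3,0.7,0],"rotation": [0,0,0]},
    {"hand": 4.2,"xyz": [3,0.7,0],"rotation": [0,0,0]},
    {"hand": 4.2,"xyz": [2.4,0.4,0],"rotation": [0,0,0]},
    {"hand": 4.2,"xyz": [1,0,0],"rotation": [0,0,0]},
    {"hand": 4.2,"xyz": [0,0,0],"rotation": [0,0,0]},
  ],
)

```text
time_s: 11.28
position: [0.5277, 0.0009, 0.0528]
ee_rot: [0.755, 0.656, -0.001, -0.0]
contact_force: [0.0, 0.7, -3.9]
grip_width: 0.0462
grip_force: 30.0
```

Run:
```python
from workcell import robot
import cv2,numpy as np
a=robot.snapshot("top")["pixels"][150:245,255:405,::-1]; b=robot.snapshot("wrist")["pixels"][:,:,::-1]
a=cv2.resize(a,(640,405),interpolation=cv2.INTER_CUBIC)
cv2.imwrite("pics/c2.png",np.vstack([b[:190],a]))
```

```text
(no output)
```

View pics/c2.png

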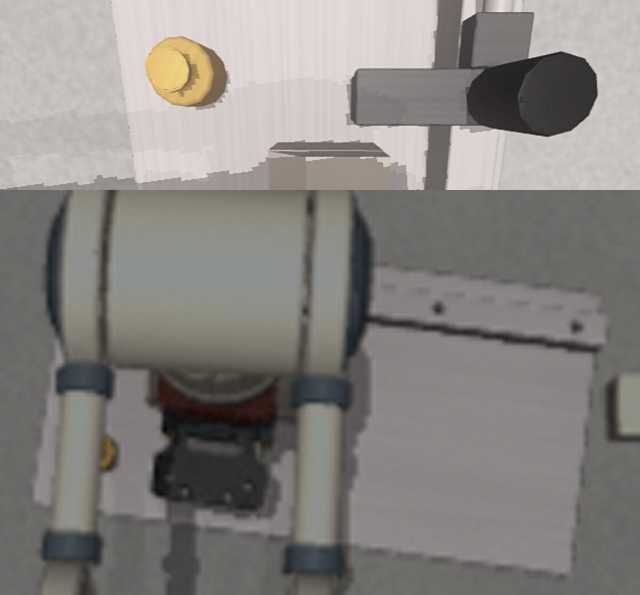

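The kerb is held square, bevel to the front (its edge at about (275,150)). Its end is just short of the stop face (row ~125). The stop touches the end block (500,65), and the weight (180,70) is clear. Lowering now.

Request:
step_arm(
  targets=[
    {"hand": 4.2,"xyz": [0,0,0.4],"rotation": [0,0,0]},
    {"hand": 4.2,"xyz": [0,0,0.2],"rotation": [0,0,0]},
    {"hand": 4.2,"xyz": [0,0,0.15],"rotation": [0,0,0]},
    {"hand": 4.2,"xyz": [0,0,0],"rotation": [0,0,0]},
  ],
)

```text
time_s: 11.88
position: [0.5283, 0.0006, 0.0459]
ee_rot: [0.755, 0.655, -0.0, -0.0]
contact_force: [-0.4, 0.2, -4.3]
grip_width: 0.0456
grip_force: 30.0
```

Request:
step_arm(
  targets=[
    {"hand": 4.2,"xyz": [0,0,0.1],"rotation": [0,0,0]},
    {"hand": 4.2,"xyz": [0,0,0],"rotation": [0,0,0]},
  ],
)

```text
time_s: 12.12
position: [0.5284, 0.0007, 0.0457]
ee_rot: [0.755, 0.655, 0.0, 0.0]
contact_force: [-2.5, 0.0, 1.4]
grip_width: 0.0456
grip_force: 30.0
```

Request:
step_arm(
  targets=[
    {"hand": 6.2,"xyz": [0,0,0],"rotation": [0,0,0]},
    {"hand": 6.2,"xyz": [0,0,0],"rotation": [0,0,0]},
    {"hand": 6.2,"xyz": [0,0,-1],"rotation": [0,0,0]},
    {"hand": 6.2,"xyz": [0,0,-4.5],"rotation": [0,0,0]},
    {"hand": 5,"xyz": [0,0,-4.5],"rotation": [0,0,0]},
    {"hand": 5,"xyz": [-0.3,-2.6,0],"rotation": [0,0,0]},
    {"hand": 5,"xyz": [0,-2.6,0],"rotation": [0,0,0]},
    {"hand": 5,"xyz": [0,0,0],"rotation": [0,0,0.1746]},
    {"hand": 5,"xyz": [0,0,0],"rotation": [0,0,0.1746]},
    {"hand": 5,"xyz": [0,0,0],"rotation": [0,0,0.1746]},
  ],
)

```text
time_s: 13.38
position: [0.4766, 0.0051, 0.1461]
ee_rot: [0.9, 0.435, 0.001, 0.0]
contact_force: [-0.3, -0.7, 0.6]
grip_width: 0.0498
grip_force: 0.0
```

Request:
step_arm(
  targets=[
    {"hand": 5,"xyz": [0,0,0],"rotation": [0,0,0.1746]},
    {"hand": 5,"xyz": [0,0,0],"rotation": [0,0,0.1746]},
    {"hand": 5,"xyz": [0,0,0],"rotation": [0,0,0.1746]},
    {"hand": 5,"xyz": [0,0,0],"rotation": [0,0,0.1746]},
    {"hand": 5,"xyz": [0,0,0],"rotation": [0,0,0.1746]},
    {"hand": 5,"xyz": [0,0,0],"rotation": [0,0,0.1746]},
    {"hand": 5,"xyz": [0,0,0],"rotation": [0,0,0]},
  ],
)

```text
time_s: 14.25
position: [0.4766, 0.0051, 0.1459]
ee_rot: [0.998, -0.07, 0.001, -0.0]
contact_force: [-0.7, -1.1, 0.0]
grip_width: 0.0498
grip_force: 0.0
```

Request:
step_arm(
  targets=[
    {"hand": 5,"xyz": [0,0,4],"rotation": [0,0,0]},
    {"hand": 5,"xyz": [0,0,4],"rotation": [0,0,0]},
    {"hand": 5,"xyz": [0,0,2.1],"rotation": [0,0,0]},
    {"hand": 5,"xyz": [1,0,0],"rotation": [0,0,0]},
    {"hand": 5,"xyz": [0.8,0,0],"rotation": [0,0,0]},
    {"hand": 5,"xyz": [0.5,0,0],"rotation": [0,0,0]},
    {"hand": 5,"xyz": [0.5,0,0],"rotation": [0,0,0]},
    {"hand": 5,"xyz": [0.5,0,0],"rotation": [0,0,0]},
  ],
)

```text
time_s: 15.25
position: [0.5093, 0.0005, 0.0455]
ee_rot: [0.998, -0.07, -0.0, -0.0]
contact_force: [-5.8, 1.5, 4.0]
grip_width: 0.05
grip_force: 3.0
```

Request:
step_arm(
  targets=[
    {"hand": 5,"xyz": [0.4,0,0],"rotation": [0,0,0]},
    {"hand": 5,"xyz": [0.3,0,0],"rotation": [0,0,0]},
    {"hand": 5,"xyz": [0.2,0,0],"rotation": [0,0,0]},
    {"hand": 5,"xyz": [0,0,0],"rotation": [0,0,0]},
  ],
)

```text
time_s: 15.75
position: [0.5184, -0.0008, 0.0455]
ee_rot: [0.998, -0.07, 0.0, -0.0]
contact_force: [-5.2, 0.7, 4.5]
grip_width: 0.0501
grip_force: 2.6
```

Request:
step_arm(
  targets=[
    {"hand": 5,"xyz": [0.2,0,0],"rotation": [0,0,0]},
    {"hand": 5,"xyz": [0.2,0,0],"rotation": [0,0,0]},
    {"hand": 5,"xyz": [0,0,0],"rotation": [0,0,0]},
  ],
)

```text
time_s: 16.12
position: [0.5213, -0.0012, 0.0455]
ee_rot: [0.998, -0.07, -0.001, -0.0]
contact_force: [-10.4, 0.2, 8.3]
grip_width: 0.05
grip_force: 5.1
```

Request:
step_arm(
  targets=[
    {"hand": 5,"xyz": [0.15,0,0],"rotation": [0,0,0]},
    {"hand": 5,"xyz": [0,0,0],"rotation": [0,0,0]},
  ],
)

```text
time_s: 16.38
position: [0.5214, -0.0012, 0.0455]
ee_rot: [0.998, -0.07, -0.003, -0.0]
contact_force: [-17.2, 2.0, 12.0]
grip_width: 0.0499
grip_force: 8.6
```

Request:
step_arm(
  targets=[
    {"hand": 5,"xyz": [-0.7,0,0],"rotation": [0,0,0]},
    {"hand": 5,"xyz": [-0.8,0,0],"rotation": [0,0,0]},
    {"hand": 5,"xyz": [0,0,-5],"rotation": [0,0,0]},
    {"hand": 0,"xyz": [0,0,-5],"rotation": [0,0,0]},
    {"hand": 0,"xyz": [2.4,4,0],"rotation": [0,0,0]},
    {"hand": 0,"xyz": [2.4,4,0],"rotation": [0,0,0]},
    {"hand": 0,"xyz": [0,0,0],"rotation": [0,0,0]},
    {"hand": 0,"xyz": [0,0,0],"rotation": [0,0,0]},
    {"hand": 0,"xyz": [0,0,0],"rotation": [0,0,0]},
  ],
)

```text
time_s: 17.5
position: [0.5446, -0.0845, 0.1441]
ee_rot: [0.998, -0.07, 0.0, -0.0]
contact_force: [-0.3, 0.4, 0.3]
grip_width: 0.0006
grip_force: 0.0
```

Run:
```python
from workcell import robot
import cv2,numpy as np
a=robot.snapshot("top")["pixels"][150:245,255:405,::-1]; s=robot.snapshot("scene")["pixels"][140:280,250:410,::-1];b=robot.snapshot("wrist")["pixels"][:,:,::-1]
np.savez("w3.npz",**robot.snapshot("wrist"))
cv2.imwrite("pics/c3.png",np.vstack([b[:250],cv2.resize(np.ascontiguousarray(s),(400,350),interpolation=cv2.INTER_CUBIC)[:, :].repeat(1,1) if 0 else np.hstack([cv2.resize(np.ascontiguousarray(s),(400,350),interpolation=cv2.INTER_CUBIC),np.zeros((350,240,3),np.uint8)])]))
print(robot.get_state()["position"])
```

```text
[ 0.5447005  -0.08480568  0.144165  ]
```

View pics/c3.png

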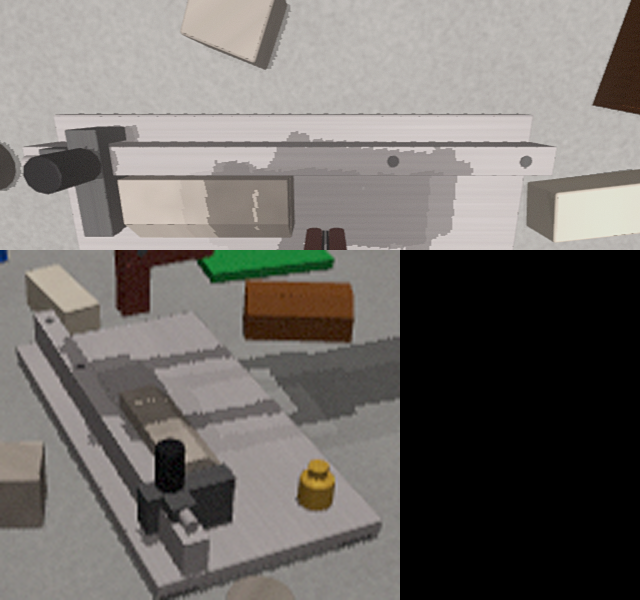

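The kerb's back lies along the fence (wrist row ~177) and its left end is close to the stop face (x~120). Its right end is at x~291, clear of the fingers (x 307-345). Next I push the end.

Request:
step_arm(
  targets=[
    {"hand": 0,"xyz": [0,0,4],"rotation": [0,0,0]},
    {"hand": 0,"xyz": [0,0,4],"rotation": [0,0,0]},
    {"hand": 0,"xyz": [0,0,1.9],"rotation": [0,0,0]},
    {"hand": 0,"xyz": [0,-0.5,0],"rotation": [0,0,0]},
    {"hand": 0,"xyz": [0,-0.4,0],"rotation": [0,0,0]},
    {"hand": 0,"xyz": [0,-0.3,0],"rotation": [0,0,0]},
    {"hand": 0,"xyz": [0,0,0],"rotation": [0,0,0]},
  ],
)

```text
time_s: 18.58
position: [0.5472, -0.0734, 0.0463]
ee_rot: [0.998, -0.071, 0.001, 0.0]
contact_force: [0.4, -0.4, 0.3]
grip_width: 0.0004
grip_force: 0.0
```

Request:
step_arm(
  targets=[
    {"hand": 0,"xyz": [0,-0.2,0],"rotation": [0,0,0]},
    {"hand": 0,"xyz": [0,-0.2,0],"rotation": [0,0,0]},
    {"hand": 0,"xyz": [0,0,0],"rotation": [0,0,0]},
  ],
)

```text
time_s: 18.95
position: [0.5472, -0.0703, 0.0454]
ee_rot: [0.997, -0.071, 0.0, 0.001]
contact_force: [-0.4, -4.3, 1.5]
grip_width: 0.0007
grip_force: 2.1
```

Request:
step_arm(
  targets=[
    {"hand": 0,"xyz": [0,-0.2,0],"rotation": [0,0,0]},
    {"hand": 0,"xyz": [0,-0.2,0],"rotation": [0,0,0]},
    {"hand": 0,"xyz": [0,0,0],"rotation": [0,0,0]},
  ],
)

```text
time_s: 19.32
position: [0.5478, -0.0662, 0.0454]
ee_rot: [0.997, -0.071, 0.0, 0.0]
contact_force: [-1.3, -4.4, 3.0]
grip_width: 0.0008
grip_force: 2.6
```

Request:
step_arm(
  targets=[
    {"hand": 0,"xyz": [0,-0.15,0],"rotation": [0,0,0]},
    {"hand": 0,"xyz": [0,0,0],"rotation": [0,0,0]},
  ],
)

```text
time_s: 19.58
position: [0.548, -0.0647, 0.0453]
ee_rot: [0.997, -0.071, 0.0, 0.0]
contact_force: [-1.3, -6.0, 2.6]
grip_width: 0.0005
grip_force: 2.7
```

Request:
step_arm(
  targets=[
    {"hand": 0,"xyz": [0,-0.15,0],"rotation": [0,0,0]},
    {"hand": 0,"xyz": [0,-0.15,0],"rotation": [0,0,0]},
    {"hand": 0,"xyz": [0,0,0],"rotation": [0,0,0]},
  ],
)

```text
time_s: 19.95
position: [0.5484, -0.0617, 0.0453]
ee_rot: [0.997, -0.071, 0.0, 0.0]
contact_force: [-1.5, -4.6, 2.5]
grip_width: 0.0003
grip_force: 2.8
```

Request:
step_arm(
  targets=[
    {"hand": 0,"xyz": [0,-0.1,0],"rotation": [0,0,0]},
    {"hand": 0,"xyz": [0,0,0],"rotation": [0,0,0]},
  ],
)

```text
time_s: 20.2
position: [0.5484, -0.0617, 0.0454]
ee_rot: [0.997, -0.071, 0.0, 0.001]
contact_force: [-1.2, -8.0, 3.1]
grip_width: 0.0006
grip_force: 4.5
```

Request:
step_arm(
  targets=[
    {"hand": 0,"xyz": [0,-0.15,0],"rotation": [0,0,0]},
    {"hand": 0,"xyz": [0,-0.1,0],"rotation": [0,0,0]},
    {"hand": 0,"xyz": [0,0,0],"rotation": [0,0,0]},
  ],
)

```text
time_s: 20.58
position: [0.5483, -0.0616, 0.0454]
ee_rot: [0.997, -0.072, -0.0, 0.003]
contact_force: [-3.3, -16.6, 4.1]
grip_width: 0.0005
grip_force: 8.6
```

Request:
step_arm(
  targets=[
    {"hand": 0,"xyz": [0,0.7,0],"rotation": [0,0,0]},
    {"hand": 0,"xyz": [0,0.8,0],"rotation": [0,0,0]},
    {"hand": 0,"xyz": [0,0,-5],"rotation": [0,0,0]},
    {"hand": 0,"xyz": [0,0,-5.5],"rotation": [0,0,0]},
    {"hand": 0,"xyz": [-2.2,-2.6,0],"rotation": [0,0,0]},
    {"hand": 0,"xyz": [-2.2,-2.6,0],"rotation": [0,0,0]},
    {"hand": 0,"xyz": [-2.2,-2.6,0],"rotation": [0,0,0]},
  ],
)

```text
time_s: 21.45
position: [0.4916, 0.0151, 0.1498]
ee_rot: [0.997, -0.071, -0.0, -0.001]
contact_force: [-0.5, 0.3, 0.4]
grip_width: -0.0001
grip_force: 0.0
```

Request:
step_arm(
  targets=[
    {"hand": 0,"xyz": [0,0,0],"rotation": [0,0.1309,0]},
    {"hand": 0,"xyz": [0,0,0],"rotation": [0,0.1309,0]},
    {"hand": 0,"xyz": [0,0,0],"rotation": [0,0.1309,0]},
    {"hand": 0,"xyz": [0,0,0],"rotation": [0,0.1309,0]},
    {"hand": 0,"xyz": [0,0,0],"rotation": [0,0.1309,0]},
    {"hand": 0,"xyz": [0,0,0],"rotation": [0,0.1309,0]},
    {"hand": 0,"xyz": [0,0,0],"rotation": [0,0,0]},
    {"hand": 0,"xyz": [0,0,0],"rotation": [0,0,0]},
  ],
)

```text
time_s: 22.45
position: [0.5108, 0.0175, 0.1505]
ee_rot: [0.924, -0.067, 0.376, 0.029]
contact_force: [0.2, 0.1, 1.0]
grip_width: 0.0003
grip_force: 0.0
```

```bash
cat > tgt.py <<'E'
from workcell import robot
from h import *
np.set_printoptions(precision=4,suppress=True)
s=robot.get_state();Q=Ro.from_quat(s["ee_rot"]).as_matrix();th=-.142;o=np.array([.522,-.049,0])
J=np.array([[np.cos(th),-np.sin(th),0],[np.sin(th),np.cos(th),0],[0,0,1]])
p=J.T@(s["position"]-o);print("jig TCP",p*1e3,"axes in jig",(J.T@Q).T.tolist())
t=np.array([-1.4,55,71.4])/1e3;print("cm to contact in tool",Q.T@(J@(t-p))*100,"force jig",J.T@s["contact_force"],s["joint_positions"])
E
python3 tgt.py
```

```text
jig TCP [-20.4628  64.2376 150.4515] axes in jig [[0.7156856200384152, 6.619148555595077e-05, 0.6984225718638515], [-0.003296335150834292, -0.9999885376050326, 0.003472583061927506], [0.6984147961239102, -0.004787512635581356, -0.7156771983778454]]
cm to contact in tool [-4.1569  0.89    6.9933] force jig [0.1524 0.0857 0.9558] [ 0.0623 -0.8557  2.2805 -0.1794  0.9624  1.8213]
```

Request:
step_arm(
  targets=[
    {"hand": 0,"xyz": [0,0,0],"rotation": [0,-0.13,0]},
    {"hand": 0,"xyz": [0,0,0],"rotation": [0,-0.13,0]},
    {"hand": 0,"xyz": [0,0,0],"rotation": [0,0,0]},
  ],
)

```text
time_s: 22.82
position: [0.5126, 0.0168, 0.1521]
ee_rot: [0.964, -0.071, 0.254, 0.02]
contact_force: [-0.2, -0.8, 0.8]
grip_width: 0.0006
grip_force: 0.0
```

```bash
sed -i 's/t=np.array(.*)\/1e3/t=np.array([-6.2,55,69.5])\/1e3/' tgt.py; python3 tgt.py
```

```text
jig TCP [-18.5721  63.802  152.0609] axes in jig [[0.8701253299569536, -0.0025808404965584164, 0.49282375087817576], [-0.00479777351365228, -0.9999832606746651, 0.0032341520954612887], [0.49280715451037704, -0.005178574398056329, -0.8701231469341507]]
cm to contact in tool [-2.99    0.8475  7.7981] force jig [-0.0588 -0.8635  0.7823] [ 0.0214 -0.6113  2.0506 -0.0918  1.1949  1.7497]
```

Request:
step_arm(
  targets=[
    {"hand": 0,"xyz": [-1.2,0.3,2],"rotation": [0,0,0]},
    {"hand": 0,"xyz": [-1.2,0.3,2],"rotation": [0,0,0]},
    {"hand": 0,"xyz": [-1.1,0.25,1.9],"rotation": [0,0,0]},
    {"hand": 0,"xyz": [0,0,0],"rotation": [0,0,0]},
  ],
)

```text
time_s: 23.32
position: [0.5069, 0.0087, 0.0792]
ee_rot: [0.965, -0.07, 0.252, 0.021]
contact_force: [1.2, -0.6, -0.3]
grip_width: 0.0005
grip_force: 0.0
```

```bash
python3 tgt.py
python3 - <<'E'
from workcell import robot
import cv2,numpy as np
s=robot.snapshot("scene")["pixels"][140:280,250:410,::-1];b=robot.snapshot("wrist")["pixels"][:,:,::-1]
cv2.imwrite("pics/c4.png",np.vstack([b[:240],np.hstack([cv2.resize(np.ascontiguousarray(s),(400,350),interpolation=cv2.INTER_CUBIC),np.zeros((350,240,3),np.uint8)])]))
E
```

```text
jig TCP [-23.092   54.9932  79.1723] axes in jig [[0.871672103428902, -0.0014291064822217262, 0.49008744297165613], [-0.00404111073766899, -0.9999827114169834, 0.004271567761874803], [0.4900728655290352, -0.005703904084122, -0.8716628086309292]]
cm to contact in tool [ 0.9984 -0.0116  1.6709] force jig [ 1.2382 -0.4595 -0.3063] [-0.0015 -0.6041  2.1746 -0.085   1.0654  1.7362]
```

View pics/c4.png

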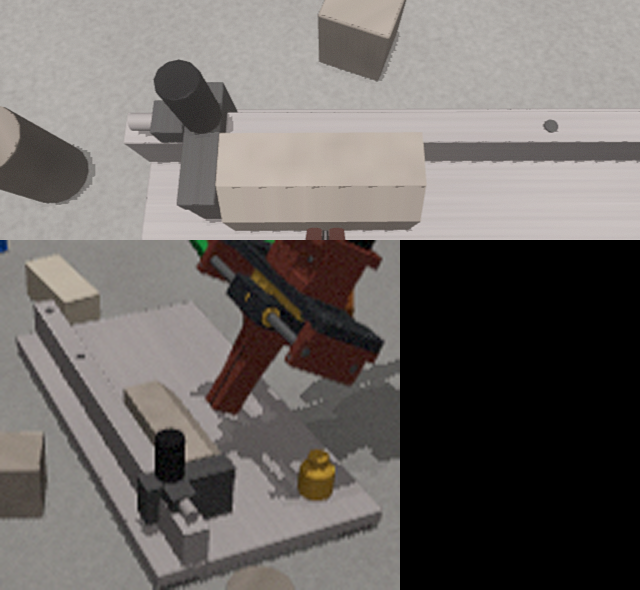

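The kerb's end is flush with the stop (wrist x~217) and its back is along the fence (row ~133). The stop is home against the block, and the fingers are in front of the bevel's middle (325,235). Now the diagonal push.

Request:
step_arm(
  targets=[
    {"hand": 0,"xyz": [0.5,0,0.3],"rotation": [0,0,0]},
    {"hand": 0,"xyz": [0.3,0,0.6],"rotation": [0,0,0]},
    {"hand": 0,"xyz": [0.1,0,0.4],"rotation": [0,0,0]},
    {"hand": 0,"xyz": [0,0,0],"rotation": [0,0,0]},
  ],
)

```text
time_s: 23.92
position: [0.5222, 0.0067, 0.0733]
ee_rot: [0.965, -0.07, 0.253, 0.02]
contact_force: [-1.1, 0.5, -0.0]
grip_width: 0.0002
grip_force: 0.0
```

Request:
step_arm(
  targets=[
    {"hand": 0,"xyz": [0.05,0,0.2],"rotation": [0,0,0]},
    {"hand": 0,"xyz": [0.05,0,0.2],"rotation": [0,0,0]},
    {"hand": 0,"xyz": [0,0,0],"rotation": [0,0,0]},
  ],
)

```text
time_s: 24.3
position: [0.5251, 0.0064, 0.0713]
ee_rot: [0.965, -0.07, 0.253, 0.02]
contact_force: [-3.7, -0.2, 2.9]
grip_width: 0.0001
grip_force: 2.2
```

```bash
python3 tgt.py
```

```text
jig TCP [-4.8076 55.27   71.2583] axes in jig [[0.8709379447002673, -0.0013149183484097633, 0.49139125701523334], [-0.003725393209100382, -0.9999853500008263, 0.003926987288293028], [0.49137889446608474, -0.005250787889625875, -0.870930084047983]]
cm to contact in tool [-0.2076  0.0268  0.0849] force jig [-3.6868 -0.6806  2.8659] [-0.008  -0.5348  2.145  -0.0831  1.0237  1.7323]
```

Request:
step_arm(
  targets=[
    {"hand": 0,"xyz": [0.05,0,0.15],"rotation": [0,0,0]},
    {"hand": 0,"xyz": [0.05,0,0.15],"rotation": [0,0,0]},
    {"hand": 0,"xyz": [0,0,0],"rotation": [0,0,0]},
  ],
)

```text
time_s: 24.68
position: [0.526, 0.0063, 0.0709]
ee_rot: [0.965, -0.07, 0.252, 0.02]
contact_force: [-34.3, 2.6, 23.8]
grip_width: 0.0007
grip_force: 20.5
```

```bash
python3 tgt.py
```

```text
jig TCP [-3.9176 55.3302 70.8749] axes in jig [[0.8725541947387507, -0.0013320564290328428, 0.4885155093438493], [-0.0038375573107348976, -0.999984117531068, 0.004127691788235147], [0.48850225219306553, -0.005476341048703153, -0.8725454482667486]]
cm to contact in tool [-0.2663  0.0333  0.0087] force jig [-34.3273  -2.3068  23.7514] [-0.0083 -0.5284  2.1405 -0.0826  1.0251  1.7319]
```

Request:
step_arm(
  targets=[
    {"hand": 0,"xyz": [-0.05,0,0],"rotation": [0,0,0]},
    {"hand": 0,"xyz": [0,0,0],"rotation": [0,0,0]},
    {"hand": 0,"xyz": [0,0,0],"rotation": [0,0,0]},
    {"hand": 0,"xyz": [0,0,0],"rotation": [0,0,0]},
  ],
)

```text
time_s: 25.18
position: [0.5259, 0.0063, 0.0709]
ee_rot: [0.965, -0.07, 0.252, 0.02]
contact_force: [-30.9, 3.4, 22.9]
grip_width: 0.0005
grip_force: 18.8
```

```bash
python3 tgt.py
```

```text
jig TCP [-4.0096 55.3226 70.8695] axes in jig [[0.8719171556000727, -0.0013975505548230616, 0.48965142767352937], [-0.0038673229373510356, -0.9999843917747857, 0.0040323715242983615], [0.4896381496407088, -0.005409534107337464, -0.8719089513000567]]
cm to contact in tool [-0.258   0.0326  0.0123] force jig [-31.0752  -1.0439  22.8965] [-0.0082 -0.5298  2.1418 -0.0828  1.0239  1.7322]
```

Request:
step_arm(
  targets=[
    {"hand": 0,"xyz": [-0.08,0,0],"rotation": [0,0,0]},
    {"hand": 0,"xyz": [0,0,0],"rotation": [0,0,0]},
    {"hand": 0,"xyz": [0,0,0],"rotation": [0,0,0]},
  ],
)

```text
time_s: 25.55
position: [0.5257, 0.0064, 0.0708]
ee_rot: [0.965, -0.07, 0.253, 0.02]
contact_force: [-26.5, 2.3, 20.8]
grip_width: 0.0006
grip_force: 16.6
```

```bash
python3 tgt.py
python3 - <<'E'
from workcell import robot
import cv2,numpy as np
s=robot.snapshot("scene")["pixels"][140:280,250:410,::-1];b=robot.snapshot("wrist")["pixels"][:,:,::-1]
cv2.imwrite("pics/c5.png",np.vstack([b[:240],np.hstack([cv2.resize(np.ascontiguousarray(s),(400,350),interpolation=cv2.INTER_CUBIC),np.zeros((350,240,3),np.uint8)])]))
E
```

```text
jig TCP [-4.1295 55.3243 70.805 ] axes in jig [[0.8710973360296557, -0.0013592093431404936, 0.4911085253912812], [-0.0038030741225565873, -0.9999848557198933, 0.003978059587608142], [0.4910956808904508, -0.005332999233615202, -0.8710893130614785]]
cm to contact in tool [-0.2444  0.0327  0.0122] force jig [-26.5498  -1.447   20.8498] [-0.0081 -0.5317  2.1437 -0.0831  1.0223  1.7325]
```

View pics/c5.png

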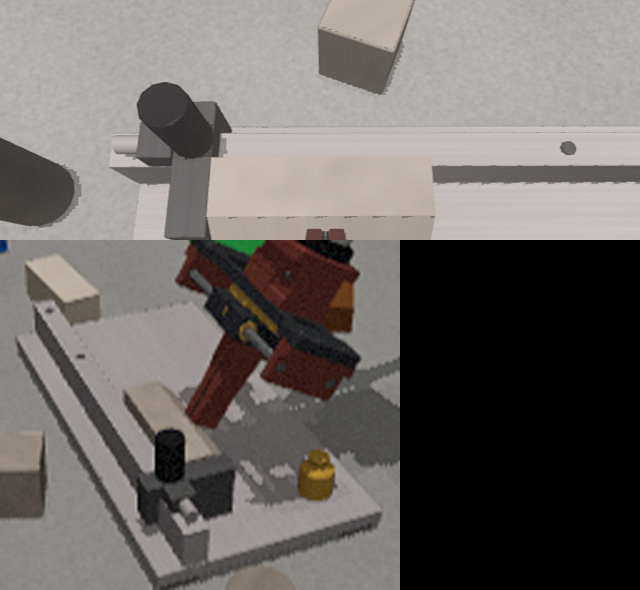

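The kerb sits square against the fence (row ~157) and the stop (x~208). The fingertips press on the bevel at (325,235) with about 27 N forward and 21 N down, and the bystanders are untouched. Handing in.

```bash
python3 -c "
from workcell import robot
print(robot.sign_off())"
```

```text
the job is handed in; nothing more can be done
None
```

I handed the job in at about 26 s: the stop is home against its end block, and the kerb sits flat, flush to the fence and up against the stop, with about 27 N forward and 21 N down still on its bevel; the push briefly reached about 42 N at the fingertips, and no verdict was shown.

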